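Fit the eyepiece camera in its stand and hold the clamp bolt for tightening

ROBOT

A 6-joint arm with a two-finger parallel gripper is mounted at the origin on the work surface. World frame = base frame: x ahead of the robot, y to its left, z up, the work surface at z = 0. Lengths are in m, angles in degrees, forces in N, time in s.
With the tool pointing down it reaches from about 0.25 to 0.725 m from the base axis. Payload 9.7 kg.
Tool frame: the origin (TCP) lies at the very end of the fingers, on their centre line; the grasp point (between the pads) lies 19 mm behind it; z points along the fingers, y is the line along which they close (so a half turn about z gives the same grasp; the last joint's range is limited). The gripper opens to 85 mm and grips with 20 to 120 N. Pads are 22 mm wide; open, the fingers measure 114 mm over their backs; the gripper's body (76 mm by 85 mm) begins 54 mm behind the grasp point. The pads swing forward as they close: fully open they stand 13 mm farther back than shut.
Start: joints at [-71.677, 4.979, 10.078, 95.1, 0, 90], TCP at [0.173, -0.522, 0.192] pointing down, gripper open.
Joint ranges: [-179.16, 179.16], [-48.56, 103.87], [-65.8, 70.77], [-126.05, 130.52], [-82.76, 87.17], [-180, 180]. Speed limits (degrees/s): [127.2, 127.2, 147.25, 180, 180, 180].

INTERFACE

Orientations are given as [roll, pitch, yaw] about the fixed x, y, z axes, in that order (R = Rz(yaw) Ry(pitch) Rx(roll)).
In Python, from workcell import bot gives the robot as it stands.
- The arm moves only by the tool arm_command, never from a script. Its argument "series" is a list of rows, each a list of 4 numbers: the shift along the tool's x, y, z in m, then the turn about the tool's z in rad. A call has exactly 5 rows; each row is the pose to reach, as a shift and turn from the pose commanded when the call began, along the tool's axes at that moment; what a row does not reach only later rows make up. A row lasts 1/10 s, in which the tool goes at most 50 mm and 8.59 degrees, less where a joint would pass 70% of its speed; a pose out of reach is approached as far as the arm can. A call with a gripper value outside its range is refused whole. "hand" is the finger opening in m, from 0 to 0.0854, set as the call begins (left out, the last holds). The fingers move at their own pace and stop on an object; "grip_force" is the grip in N (left out, the last holds). Time passes only in rows, so rows that repeat a pose let the fingers close, or fill a call up. It gives the time, the measured TCP pose, the force, the opening and the grip force at its end, in the units of the state.
- bot.get_obs(): the state, without advancing time (a new reading comes with each control period).
- bot.camera(name): name is "scene" or "top"; returns a dict with "color" (420x560x3 uint8, blue, green, red), "camera_matrix" (3x3 intrinsics, pixels), "xyz" and "orientation" of the camera in the world. Camera axes: x right, y up, looking along -z (the intrinsics and any distortion apply to the point x, -y, -z); pixel columns grow to the right and rows downward; lengths in m; the calibration is good to about 2 mm. A picture is of the moment at which its call begins. There is no depth.
- bot.job_done(): hands the job in; it is judged then, once.
Trained networks look in the newest picture that a camera, given by its name, has taken for a name from the list of things; names that differ only in an ending like _2 or _b are one class to them, and where a whole thing is asked for, a point or a joint stands for the part that bears it (a point fixed in the world has none). Each returns a list of dicts, best first, with "confidence" (0 to 1); they miss things now and then, are a little off and sometimes report something else, mostly with a low value. They report only what shows in the picture. A call takes as long as a camera call. They do not tell look-alikes from the thing itself.
- bot.find_in(camera, target): "location" ([column, row] in pixels, amid what is visible of it).
- bot.mark_of(camera, target): "location" ([column, row] in pixels: a listed point, or the origin of a listed thing).
The state is a dict: "time": time; "q": joint angles; "qd": joint speeds; "joint_efforts": joint torques, N m; "ee_pos": TCP position; "tcp_rot": TCP orientation; "wrist_force": force on the tool from outside, world axes, zero at the start; "torque": the same for the moment, N m; "opening": finger opening in m; "grasp_force": force on a finger pad.
Only numpy, scipy, OpenCV 4.12 (cv2) and the standard library are available. Lean on these libraries where they do the work, as an engineer would, in place of code of your own. Each camera call takes 0.05 s, during which the arm holds its last target. There are 200 camera calls.

TASK

Take the digital eyepiece camera out of the eyepiece rack, set it gently, lens spigot down, into the ring of the hinged clamp on the low camera stand until its shoulder rests flat on the clamp, and let go of it. Then reach down into the narrow gap behind the clamp's steel bracket, take the hidden hexagon head of the clamp bolt across two flats and grip it firmly so that it cannot turn while a colleague tightens the nut on the front; beyond a slight squaring-up as you grip, do not turn the bolt. Finish still holding the bolt head, with the camera seated, and leave everything else where it is.

Things in the scene. Friction and masses are not known exactly. Their poses are not given: they have to be found in the camera images.
- camera: Digital eyepiece camera, loose, ~160 g: black round body 44 mm across, 34 mm tall, plus narrower cap to 40 mm with a data socket on top; below it a bare metal lens spigot, 30 mm across, 26 mm long, end bevelled 3 mm. Origin: on the axis at the shoulder (underside of the wide body); z points from spigot to socket. Starts upright in a rack hole, shoulder on the rack's top. Grip the body.
- rack: Fixed grey eyepiece rack, 180 x 70 mm (foot 190 x 80 mm), top 40 mm above the bench, two upright holes 32 mm across, 50 mm either side of its centre along its long (x) axis; y is level, across it. Origin: centre of its underside. Which hole holds the camera and which the eyepiece varies.
- eyepiece: Ordinary eyepiece in the other rack hole: same spigot, but a smaller head 38 mm across and only 26 mm tall with a hollow rubber eyecup. Origin on the axis at its shoulder. Leave alone.
- camera_stand: Fixed low stand. Origin on the bench under the bracket's mid-thickness; x from front (nut side) to back, y left, z up. In mm: base x -110..115, y -80..100, 12 thick; steel bracket plate x -4..4, y -45..90, top z 95; in front of it the hinged clamp x -80..-4, y -40..77, z 55..95 (nut y 58, x -89); behind it a gap x 4..50, open above and at both ends; then a lamp housing x 50..115, top z 90.
- clamp_seat (a point): Centre of the clamp's upright ring hole (33 mm across, through) in the plane of the clamp's flat top, 95 mm above the bench, 52 mm in front of the stand's origin: where the camera's origin must come. Its z is up.
- clamp_bolt: Clamp bolt. Hexagon head behind the bracket: 20 mm across flats, 10 mm thick, reaching 12.5 mm out of the bracket's back face (2.5 mm washer), 22 mm below the bracket's top. Origin: head centre. x: along the bolt, away from the bracket; y: square to two flats; z: to the upper corner, within 12 degrees of up. Only turns about x, friction 0.06 N m: fingers closing off square turn it.
- bolt_corner (a point): Upper corner of the bolt head, 11.5 mm from the bolt's axis along the bolt's z; moving 4 mm means the bolt has turned 20 degrees.
- jar_tall: Clear specimen jar with white lid, 64 mm in diameter, 93 mm tall; origin under its centre. Leave alone.
- jar_short: Clear specimen jar with white lid, 68 mm in diameter, 76 mm tall; origin under its centre. Leave alone.
- petri_dish: Closed petri dish, 58 mm in diameter, 14 mm tall; origin under its centre. Leave alone.
- spanner: Steel spanner, 160 mm long, lying on the bench. Leave alone.
- screwdriver: Screwdriver, 170 mm long, lying on the bench. Leave alone.
- mug: White mug, 76 mm in diameter, 92 mm tall; origin under its centre. Leave alone.
There are look-alikes about, which are no part of the job. What is shaped like the camera but blue or green is not meant.

How it is judged:
By the outcome, as a careful person would: the job done as asked, in the order asked, and still so for the second after the job is handed in, while the arm keeps its last pose, push and grip.
It also fails if it takes over 51 s, if anything falls off the work surface, if the arm or the gripper's body presses on something with over 40 N, if the wrist force passes 120 N, or if a joint passes its speed limit or range.

## Working session

There is one attempt and no reset: what is moved stays moved. The work goes in short steps, Python scripts to look and compute and a tool call to move; the robot and the scene stay as the last step left them, time stands still between calls to the robot, and variables do not carry over. Pictures are saved under pics/ and viewed, at most 10 in all, crops included, and the job is handed in when it is done.

Besides the shell and the picture viewer there is one more tool, called after "Request:" by a JSON object that holds its "method" and its "body". arm_command: Moves the arm, as the interface text tells. Its arguments: {"type":"object","properties":{"series":{"type":"array"},"hand":{"type":"number"},"grip_force":{"type":"number"}},"required":["series"]}

```bash
mkdir -p pics; cat > h.py <<'E'
import numpy as np,cv2
from scipy.spatial.transform import Rotation as Ro
from workcell import bot
def cam(n):
    c=bot.camera(n); return c
def Rc(c):
    o=np.array(c["orientation"]); 
    return o if o.shape==(3,3) else Ro.from_euler('xyz',o,degrees=True).as_matrix()
def ray(c,p):
    K=np.array(c["camera_matrix"]); d=np.linalg.inv(K)@[p[0],p[1],1]
    return np.array(c["xyz"]),Rc(c)@[d[0],-d[1],-d[2]]
def atz(c,p,z):
    o,d=ray(c,p); return o+d*(z-o[2])/d[2]
def proj(c,X):
    v=Rc(c).T@(np.array(X)-c["xyz"]); u=np.array(c["camera_matrix"])@[v[0],-v[1],-v[2]]; return u[:2]/u[2]
E
python3 - <<'E'
from h import *
np.set_printoptions(precision=3,suppress=True)
print(bot.get_obs())
for n in("scene","top"):
    c=cam(n); cv2.imwrite(f"pics/{n}0.png",c["color"]); print(n,{k:v for k,v in c.items() if k!="color"})
    for t,z in(("camera",.04),("rack",0),("eyepiece",.04),("camera_stand",0),("clamp_seat",.095),("clamp_bolt",.073),("bolt_corner",.084)):
        for r in bot.mark_of(n,t)[:3]: print(t,np.array(r["location"]),round(r["confidence"],2),atz(c,r["location"],z))
E
```

```text
{'time': 0.0, 'q': array([-71.677,   5.012,  10.034,  95.1  ,  -0.   ,  89.998]), 'qd': array([ 0.034, -0.088, -0.067,  0.021, -0.045,  0.107]), 'joint_efforts': array([ -0.003, -52.038,  46.481,   0.016,  -0.   ,  -0.   ]), 'ee_pos': array([ 0.173, -0.522,  0.191]), 'tcp_rot': array([-179.922,    0.   ,   18.324]), 'wrist_force': array([0.442, 0.039, 0.606]), 'torque': array([-0.015, -0.002,  0.001]), 'grasp_force': 0.0, 'opening': 0.08536410132488922}
scene {'camera_matrix': array([[419.338,   0.   , 276.805],
       [  0.   , 419.338, 214.671],
       [  0.   ,   0.   ,   1.   ]]), 'xyz': array([1.317, 0.092, 0.577]), 'orientation': array([56.843, -1.109, 91.527])}
camera [ 78.3 234.5] 0.8 [ 0.596 -0.344  0.04 ]
camera [165.3 212.5] 0.73 [ 0.5   -0.181  0.04 ]
camera [149.1 242.3] 0.6 [ 0.616 -0.186  0.04 ]
rack [ 99.8 236.7] 0.75 [ 0.549 -0.324  0.   ]
rack [162.6 306.9] 0.38 [ 0.76  -0.125  0.   ]
eyepiece [109.4 207.1] 0.49 [ 0.484 -0.318  0.04 ]
camera_stand [300.7 251.7] 0.95 [0.581 0.136 0.   ]
clamp_seat [305.1 206.6] 0.92 [0.543 0.142 0.095]
clamp_bolt [323.2 233.1] 0.57 [0.609 0.179 0.073]
bolt_corner [323.6 229.8] 0.48 [0.613 0.178 0.084]
top {'camera_matrix': array([[382.895,   0.   , 284.718],
       [  0.   , 382.895, 205.243],
       [  0.   ,   0.   ,   1.   ]]), 'xyz': array([0.4  , 0.083, 1.062]), 'orientation': array([  9.867,  -0.457, -89.988])}
camera [440.1 200.6] 0.87 [ 0.591 -0.349  0.04 ]
camera [387.8 247. ] 0.76 [ 0.465 -0.2    0.04 ]
camera [379.4 197.7] 0.75 [ 0.599 -0.183  0.04 ]
rack [426.2 221.7] 0.73 [ 0.538 -0.322  0.   ]
eyepiece [432.2 236.6] 0.67 [ 0.493 -0.321  0.04 ]
eyepiece [358.1 146.8] 0.42 [ 0.743 -0.13   0.04 ]
camera_stand [267.1 210.8] 0.88 [0.568 0.124 0.   ]
clamp_seat [259. 221.] 0.75 [0.527 0.14  0.095]
clamp_seat [267.3 206.3] 0.72 [0.565 0.12  0.095]
clamp_bolt [247.1 195.4] 0.54 [0.598 0.174 0.073]
bolt_corner [244.1 191.3] 0.46 [0.606 0.181 0.084]
```

View pics/scene0.png

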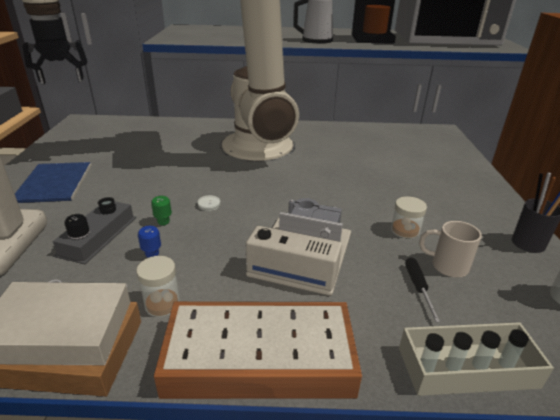

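View pics/top0.png

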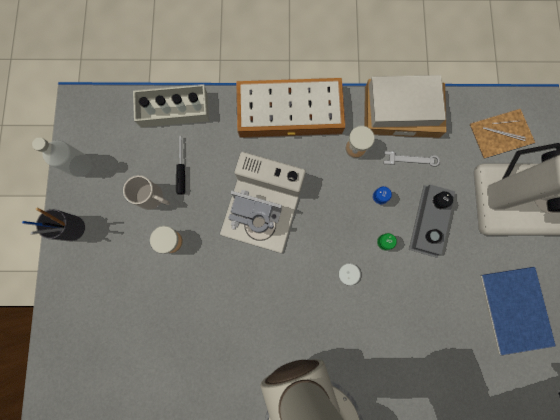

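Scene: the black camera body stands at (77,225) in the near rack hole, the eyepiece with its hollow cup at (107,205). The blue and green look-alikes are at (150,240) and (162,208), and the stand is around (300,240). Top: the camera is at (444,199), the eyepiece at (434,236), the clamp ring at (260,223), and a tall microscope stands right of the rack. I'll take an enlarged look at the stand and the microscope.

```bash
cat > m.py <<'E'
from h import *
t=cv2.imread("pics/top0.png");s=cv2.imread("pics/scene0.png")
cr=lambda i,x,y,w,h:cv2.resize(i[y:y+h,x:x+w],(400,300),interpolation=cv2.INTER_CUBIC)
o=np.vstack([np.hstack([cr(t,210,150,100,110) if 0 else cr(t,205,150,136,102),cr(s,240,195,120,90)]),np.hstack([cr(t,400,120,160,120),cr(s,0,130,160,120)])])
cv2.imwrite("pics/crops.png",o)
E
python3 m.py
```

```text
(no output)
```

View pics/crops.png

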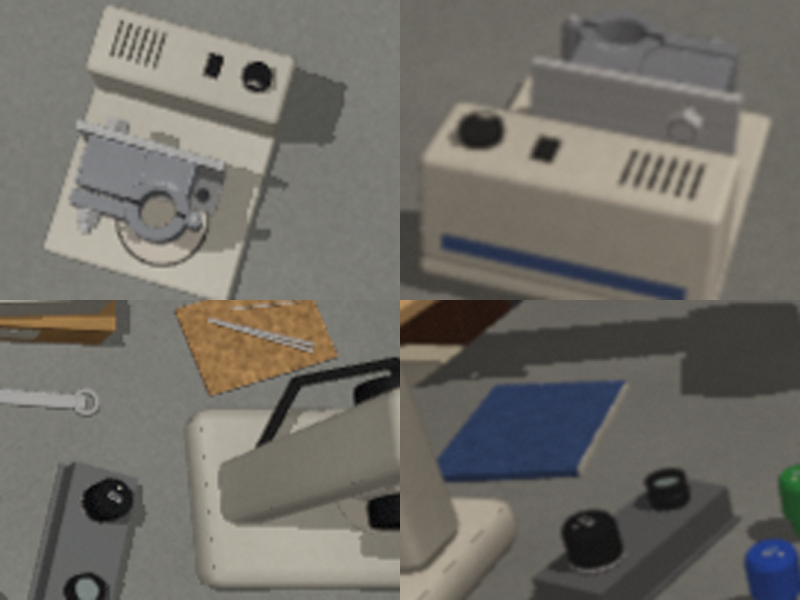

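The crops show the clamp ring centre at top (258.7,221.7), the bracket's top edge from (231.5,192.5) to (281,206), and the bolt head at scene (325.5,233). The microscope column is about 10 cm beyond the camera. I'll fit the stand pose from these features.

```bash
cat > fit.py <<'E'
from h import *
from scipy.optimize import least_squares
np.set_printoptions(precision=4,suppress=True)
C={n:cam(n) for n in("top","scene")}
L=[("top",(241.7,152.7),(115,100,90)),("top",(304.6,169.7),(115,-80,90)),("top",(220.3,234),(-110,100,12)),("top",(283.9,251),(-110,-80,12)),("top",(258.7,221.7),(-52,0,95)),("top",(231.5,192.5),(0,90,95)),("top",(281.2,206.1),(0,-45,95)),
("scene",(279.9,213.6),(4,-45,95)),("scene",(342.6,224.4),(4,90,95)),("scene",(325.5,233.1),(16.5,58,73)),("scene",(247.5,241.5),(115,-80,90)),("scene",(341,261),(115,100,90))]
def W(p,X):
    X=np.array(X)/1e3;c,s=np.cos(p[2]),np.sin(p[2]);return [p[0]+c*X[0]-s*X[1],p[1]+s*X[0]+c*X[1],X[2]]
for sel in(("top",),("scene",),("top","scene")):
    f=lambda p:np.concatenate([proj(C[n],W(p,X))-u for n,u,X in L if n in sel])
    r=least_squares(f,[.575,.13,-.25],loss="soft_l1");print(sel,r.x[:2],np.degrees(r.x[2]),f(r.x).reshape(-1,2).round(1).tolist())
print("seat",W(r.x,(-52,0,95)),"bolt",W(r.x,(11.5,58,73)),"grip",W(r.x,(18,58,73)))
# camera: mark triangulation + body top
for t in("camera","eyepiece"):
  for n in C:
    m=bot.mark_of(n,t)[:3];f=bot.find_in(n,t)[:3]
    print(t,n,[atz(C[n],k["location"],.04)[:2] for k in m],[atz(C[n],k["location"],.06)[:2] for k in f])
E
python3 fit.py
```

```text
('top',) [0.5767 0.1258] -15.668815611340701 [[-1.0, -2.0], [1.9, -1.0], [-0.4, 1.5], [-0.8, 2.4], [0.5, -0.6], [-0.2, -0.1], [0.6, 0.4]]
('scene',) [0.5804 0.1321] -13.908012333687845 [[-0.1, -0.2], [0.9, -0.4], [0.6, 0.4], [-0.4, 1.2], [-0.7, -1.0]]
('top', 'scene') [0.5787 0.1297] -14.077967996315737 [[-3.9, -2.0], [-0.5, -2.8], [-1.0, 2.0], [-0.9, 1.2], [-0.5, -1.2], [-2.0, 0.1], [-0.8, -0.8], [-1.3, -0.7], [-0.4, -0.8], [-0.7, -0.1], [-1.7, 0.5], [-2.3, -1.6]]
seat [np.float64(0.528220821331483), np.float64(0.14234212619221598), np.float64(0.095)] bolt [np.float64(0.6039216770510905), np.float64(0.18315426217306313), np.float64(0.073)] grip [np.float64(0.610226453588261), np.float64(0.18157318886156104), np.float64(0.073)]
camera top [array([ 0.5923, -0.3507]), array([ 0.6045, -0.1877]), array([ 0.4671, -0.1992])] [array([ 0.4608, -0.1981]), array([ 0.6021, -0.1892]), array([ 0.5866, -0.3506])]
camera scene [array([ 0.6222, -0.1838]), array([ 0.5911, -0.349 ]), array([ 0.5006, -0.1855])] [array([ 0.629 , -0.1807]), array([ 0.5915, -0.3476]), array([ 0.5094, -0.1825])]
eyepiece top [array([ 0.493 , -0.3209]), array([ 0.5931, -0.3477])] []
eyepiece scene [array([ 0.4986, -0.3117])] [array([ 0.4964, -0.3145])]
```

Request:
{"method": "arm_command", "body": {"series": [[0.0,-0.05,0,-0.1],[0.0,-0.1,0,-0.2],[0.04,-0.13,0,-0.3],[0.08,-0.15,0,-0.4],[0.12,-0.17,0,-0.5]], "hand": 0.08}}

```text
time: 1.8
ee_pos: [0.2338, -0.3217, 0.1926]
tcp_rot: [179.9, 0.0, 47.1]
wrist_force: [0.8, -0.7, 0.2]
opening: 0.0801
grasp_force: 0.0
```

Request:
{"method": "arm_command", "body": {"series": [[0.03,0.037,0,0.14],[0.06,0.074,0,0.28],[0.09,0.111,0,0.42],[0.12,0.148,0,0.56],[0.15,0.185,0,0.7]]}}

```text
time: 2.3
ee_pos: [0.473, -0.3393, 0.1922]
tcp_rot: [180.0, -0.0, 6.6]
wrist_force: [0.8, -0.8, 0.5]
opening: 0.08
grasp_force: 0.0
```

Request:
{"method": "arm_command", "body": {"series": [[0.03,0.006,0.01,0.1],[0.06,0.012,0.025,0.2],[0.09,0.018,0.045,0.3],[0.1165,0.0237,0.07,0.372],[0.1165,0.0237,0.07,0.372]]}}

```text
time: 2.8
ee_pos: [0.5905, -0.348, 0.1163]
tcp_rot: [-179.9, 0.4, -14.5]
wrist_force: [-0.4, 0.8, -0.8]
opening: 0.0803
grasp_force: 0.0
```

```bash
python3 - <<'E'
from h import *
np.set_printoptions(precision=4,suppress=True)
o=bot.get_obs();p=o["ee_pos"];print(p,o["tcp_rot"])
t=cam("top");s=cam("scene")
for n,c in(("top",t),("scene",s)):
    print(n,[(atz(c,k["location"],.04)[:2],k["confidence"]) for k in bot.mark_of(n,"camera")[:3]], proj(c,(.5915,-.3495,.08)))
f=lambda c,n,w,h:(lambda u:cv2.resize(c["color"][max(0,int(u[1])-h//2):int(u[1])+h//2,max(0,int(u[0])-w//2):int(u[0])+w//2],(400,400)))(proj(c,(.5915,-.3495,.08)))
cv2.imwrite("pics/app.png",np.hstack([f(t,0,100,100),f(s,0,130,130)]))
E
```

```text
[ 0.5905 -0.348   0.1163] [-179.8784    0.3585  -14.4871]
top [(array([ 0.5912, -0.3558]), 0.82), (array([ 0.4753, -0.1945]), 0.72), (array([0.5813, 0.1271]), 0.65)] [446.6322 197.5783]
scene [(array([ 0.6208, -0.1848]), 0.94), (array([ 0.4916, -0.1885]), 0.86), (array([ 0.5925, -0.3465]), 0.69)] [ 72.2097 217.662 ]
```

View pics/app.png

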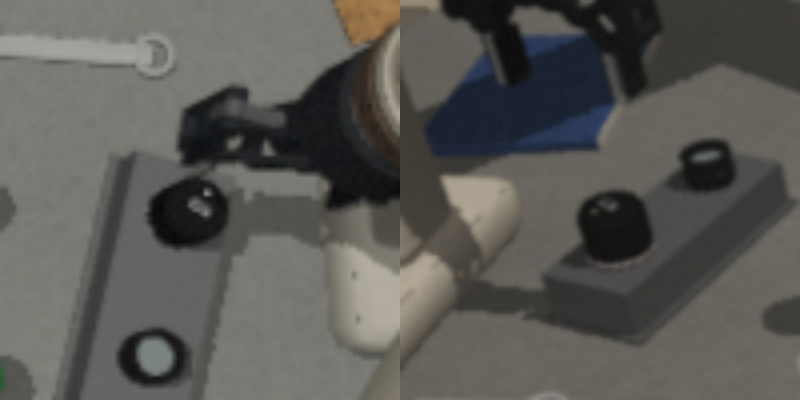

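The top crop shows the body at (190,210) with the gripper above and right of it; the scene crop shows the body at about (614,230), unobstructed. I'll refine the camera position by fitting the body silhouette.

```bash
python3 - <<'E'
from h import *
from scipy.optimize import least_squares
np.set_printoptions(precision=4,suppress=True)
C={"top":cam("top"),"scene":cam("scene")}
def hull(c,x,y):
    a=np.linspace(0,6.28,40)
    return np.array([proj(c,(x+r*np.cos(t),y+r*np.sin(t),z)) for r,z in((.022,.04),(.022,.074)) for t in a])
bb=lambda h:np.r_[h.min(0),h.max(0)]
B={}
for n,c in C.items():
    im=cv2.imread(f"pics/{n}0.png").max(2); u=proj(c,(.5915,-.3495,.06))
    k,l,st,ce=cv2.connectedComponentsWithStats((im<48).astype(np.uint8),connectivity=4)
    m=[i for i in range(1,k) if 60<st[i,4]<900]
    i=min(m,key=lambda i:np.hypot(*(ce[i]-u))); x,y,w,h=st[i,:4]
    B[n]=np.array([x,y,x+w-1,y+h-1]);print(n,st[i],ce[i],u,bb(hull(c,.5915,-.3495)))
for s in(("top",),("scene",),("top","scene")):
    r=least_squares(lambda p:np.concatenate([bb(hull(C[n],*p))-B[n] for n in s]),[.59,-.35]);print(s,r.x,r.fun)
E
```

```text
top [433 192  20  17 243] [442.3951 200.2305] [443.4542 199.0086] [432.3377 189.848  454.0022 208.3308]
scene [ 61 214  28  24 438] [ 75.911  226.2009] [ 74.5286 225.4694] [ 61.545  214.3436  87.7172 239.1495]
('top',) [ 0.589  -0.3475] [-1.3468 -1.2299  1.3043  1.2377]
('scene',) [ 0.5868 -0.3518] [ 0.4603 -0.8591 -0.4765  0.8131]
('top', 'scene') [ 0.5889 -0.3496] [-0.5684 -1.2001  2.1087  1.2667  1.0625 -0.3061  0.1547  1.4264]
```

Request:
{"method": "arm_command", "body": {"series": [[-0.001,0.001,0.02,0],[-0.001,0.001,0.045,0],[-0.001,0.001,0.065,0],[-0.001,0.001,0.073,0],[-0.001,0.001,0.073,0]]}}

```text
time: 3.6
ee_pos: [0.5876, -0.3499, 0.0491]
tcp_rot: [-180.0, 0.0, -14.5]
wrist_force: [-0.6, 0.4, 0.8]
opening: 0.0804
grasp_force: 0.0
```

Request:
{"method": "arm_command", "body": {"series": [[0,0,0.004,0],[0,0,0.007,0],[0,0,0.007,0],[0,0,0.007,0],[0,0,0.007,0]]}}

```text
time: 4.1
ee_pos: [0.5884, -0.35, 0.0426]
tcp_rot: [180.0, -0.0, -14.4]
wrist_force: [0.6, 0.1, 0.2]
opening: 0.0801
grasp_force: 0.0
```

Request:
{"method": "arm_command", "body": {"series": [[0,0,0,0],[0,0,0,0],[0,0,0,0],[0,0,0,0],[0,0,0,0]], "hand": 0.03, "grip_force": 40}}

```text
time: 4.6
ee_pos: [0.5882, -0.3499, 0.0422]
tcp_rot: [-180.0, 0.0, -14.4]
wrist_force: [-0.2, -0.3, 0.1]
opening: 0.0298
grasp_force: 0.0
```

```bash
python3 - <<'E'
from h import *
t=cam("top");s=cam("scene")
f=lambda c,w:(lambda u:cv2.resize(c["color"][max(0,int(u[1])-w//2):int(u[1])+w//2,max(0,int(u[0])-w//2):int(u[0])+w//2],(400,400)))(proj(c,(.59,-.34,.06)))
print(bot.get_obs()["opening"],proj(s,(.59,-.34,.06)))
cv2.imwrite("pics/g1.png",np.hstack([f(t,100),f(s,130)]))
E
```

```text
0.029924305910950244 [ 79.24882284 225.20895393]
```

View pics/g1.png

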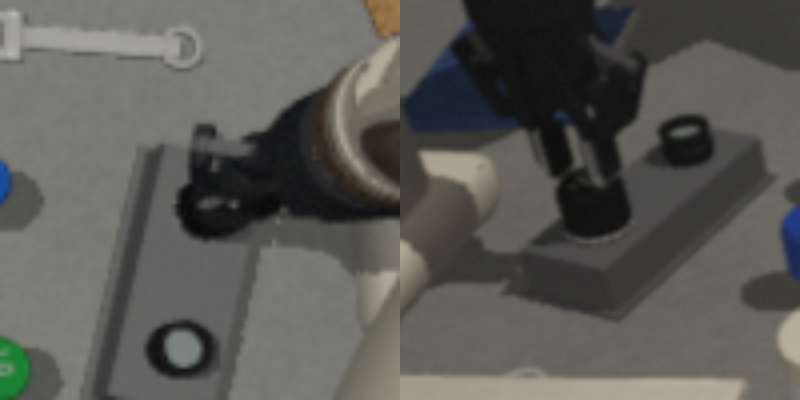

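The crops show the closed fingertips at about scene (73,218), above the camera body rather than around it, which disagrees with the reported TCP height. I'll check where the TCP should project.

```bash
python3 - <<'E'
from h import *
np.set_printoptions(precision=4,suppress=True)
o=bot.get_obs();print(o["ee_pos"],o["q"],o["tcp_rot"])
t=cam("top");s=cam("scene")
for z in(0,.013,.03,.04):print(z,proj(s,(.588,-.35,.042+z)),proj(t,(.588,-.35,.042+z)),"start",[proj(s,(.173+k*.043*.314,-.522-k*.043*.949,.192+z)) for k in(1,-1)])
a=cv2.imread("pics/scene0.png")[40:100,0:110];b=s["color"][190:250,30:140]
cv2.imwrite("pics/tip.png",np.hstack([cv2.resize(a,(400,218*1),interpolation=2),cv2.resize(b,(400,218),interpolation=2)]))
E
```

```text
[ 0.5882 -0.3499  0.0422] [-30.7478  23.2182  15.3229  82.1059  -0.0005 163.7039] [179.9999   0.0014 -14.4517]
0 [ 77.0275 231.3871] [440.97   201.5163] start [array([ 49.3501, 101.1285]), array([82.5984, 98.873 ])]
0.013 [ 75.5677 226.4526] [442.9564 200.6396] start [array([48.044, 96.488]), array([81.5168, 94.3041])]
0.03 [ 73.6237 219.881 ] [445.63   199.4596] start [array([46.3116, 90.3328]), array([80.0825, 88.2455])]
0.04 [ 72.4611 215.951 ] [447.2445 198.7471] start [array([45.2794, 86.6654]), array([79.2281, 84.6365])]
```

View pics/tip.png

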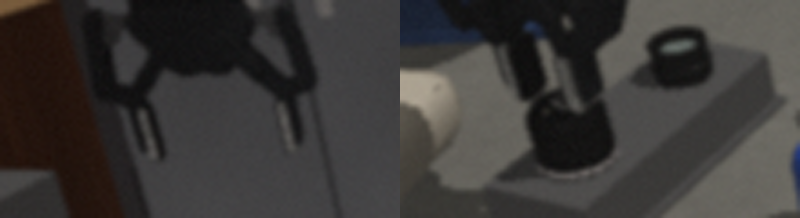

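The measured tips sit about 35 mm above the reported TCP at both poses (48 mm fully open, minus the 13 mm swing). The real fingertips are therefore at reported z + 0.035, and I'll go by that. Next I open and go lower.

Request:
{"method": "arm_command", "body": {"series": [[0,0,0,0],[0,0,0,0],[0,0,0,0],[0,0,0,0],[0,0,0,0]], "hand": 0.08}}

```text
time: 5.3
ee_pos: [0.5882, -0.3499, 0.0422]
tcp_rot: [-180.0, 0.0, -14.4]
wrist_force: [0.2, 0.5, 0.0]
opening: 0.0802
grasp_force: 0.0
```

Request:
{"method": "arm_command", "body": {"series": [[0,0,0.01,0],[0,0,0.02,0],[0,0,0.028,0],[0,0,0.032,0],[0,0,0.032,0]]}}

```text
time: 5.8
ee_pos: [0.5877, -0.3496, 0.009]
tcp_rot: [-180.0, 0.1, -14.4]
wrist_force: [0.1, 0.2, 0.1]
opening: 0.0799
grasp_force: 0.0
```

```bash
python3 - <<'E'
from h import *
o=bot.get_obs();print(o["ee_pos"],o["wrist_force"])
s=cam("scene");t=cam("top")
f=lambda c,w:(lambda u:cv2.resize(c["color"][max(0,int(u[1])-w//2):int(u[1])+w//2,max(0,int(u[0])-w//2):int(u[0])+w//2],(400,400),interpolation=2))(proj(c,(.59,-.34,.06)))
cv2.imwrite("pics/g2.png",np.hstack([f(t,80),f(s,100)]))
E
```

```text
[ 0.58772167 -0.34958694  0.0089589 ] [0.07381949 0.1897467  0.1392991 ]
```

View pics/g2.png

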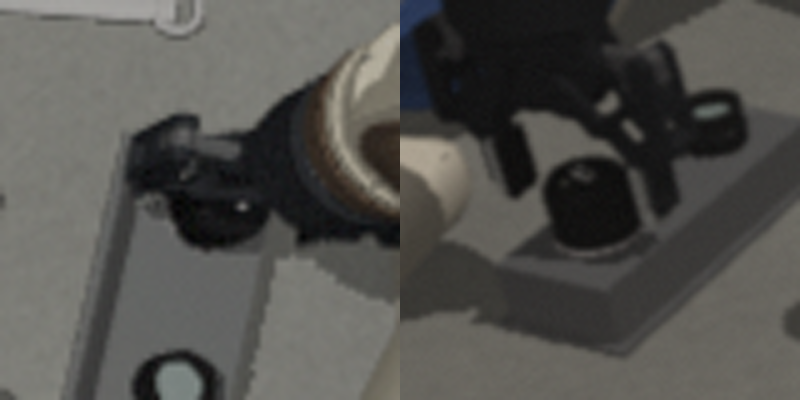

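The open fingers now straddle the body (left tip (520,193), right tip (660,215), body at (595,205)). Closing.

Request:
{"method": "arm_command", "body": {"series": [[0,0,0.001,0],[0,0,0.001,0],[0,0,0.001,0],[0,0,0.001,0],[0,0,0.001,0]], "hand": 0.03, "grip_force": 40}}

```text
time: 6.4
ee_pos: [0.5891, -0.3484, 0.0101]
tcp_rot: [-179.9, -0.1, -14.4]
wrist_force: [2.0, 7.0, 4.3]
opening: 0.043
grasp_force: 41.4
```

Request:
{"method": "arm_command", "body": {"series": [[0,0,-0.008,0],[0,0,-0.03,0],[0,0,-0.06,0],[0,0,-0.09,0],[0,0,-0.11,0]]}}

```text
time: 6.9
ee_pos: [0.5886, -0.3501, 0.1217]
tcp_rot: [180.0, -0.1, -14.4]
wrist_force: [-0.1, 0.3, -1.5]
opening: 0.0427
grasp_force: 41.7
```

Request:
{"method": "arm_command", "body": {"series": [[-0.009,-0.023,0,0],[-0.024,-0.06,0,0],[-0.039,-0.1,0,0],[-0.055,-0.14,0,0],[-0.07,-0.18,0,0]]}}

```text
time: 7.4
ee_pos: [0.5648, -0.1566, 0.1192]
tcp_rot: [-180.0, -0.0, -14.5]
wrist_force: [1.3, -0.4, -2.3]
opening: 0.0423
grasp_force: 41.7
```

Request:
{"method": "arm_command", "body": {"series": [[-0.015,-0.04,0,0],[-0.031,-0.08,0,0],[-0.047,-0.12,0,0],[-0.063,-0.16,0,0],[-0.075,-0.19,0,0]]}}

```text
time: 7.9
ee_pos: [0.5281, -0.0845, 0.1193]
tcp_rot: [-177.9, 0.1, -10.3]
wrist_force: [-0.1, 0.2, -2.2]
opening: 0.0428
grasp_force: 41.7
```

Request:
{"method": "arm_command", "body": {"series": [[-0.012,-0.03,0,0],[-0.024,-0.06,0,0],[-0.032,-0.08,0,0],[-0.036,-0.0915,0,0],[-0.036,-0.0915,0,0]]}}

```text
time: 8.4
ee_pos: [0.504, -0.0331, 0.123]
tcp_rot: [-175.9, 0.1, -6.4]
wrist_force: [0.3, -0.4, -1.4]
opening: 0.0426
grasp_force: 41.7
```

```bash
python3 - <<'E'
from h import *
np.set_printoptions(precision=4,suppress=True)
o=bot.get_obs();print(o["ee_pos"],o["tcp_rot"])
s=cam("scene");t=cam("top")
for n,c in(("top",t),("scene",s)):
    for k in("camera","clamp_seat"):print(n,k,[(np.array(m["location"]),round(m["confidence"],2)) for m in bot.mark_of(n,k)[:3]])
f=lambda c,w:(lambda u:cv2.resize(c["color"][max(0,int(u[1])-w//2):int(u[1])+w//2,max(0,int(u[0])-w//2):int(u[0])+w//2],(400,400),interpolation=2))(proj(c,(.528,.142,.12)))
for c in(t,s):print(proj(c,(.528,.142,.12)),proj(c,(.528,.142,.095)),proj(c,(*o["ee_pos"][:2],.126)),proj(c,(*o["ee_pos"][:2],.152)))
cv2.imwrite("pics/g3.png",np.hstack([f(t,80),f(s,100)]))
E
```

```text
[ 0.504  -0.0331  0.123 ] [-175.8732    0.1089   -6.3544]
top camera [(array([332.6, 225.5]), 0.54)]
top clamp_seat [(array([257.2, 221.1]), 0.85), (array([345.8, 272.9]), 0.63)]
scene camera [(array([148.6, 244.6]), 0.83), (array([161.9, 215.8]), 0.81), (array([225.3, 172. ]), 0.75)]
scene clamp_seat [(array([307.4, 206.3]), 0.74)]
[257.7384 219.2988] [258.3424 220.6277] [328.8027 228.7603] [330.1236 227.5542]
[305.5702 193.1211] [304.9244 202.945 ] [226.2636 182.9272] [225.7084 172.4513]
```

View pics/g3.png

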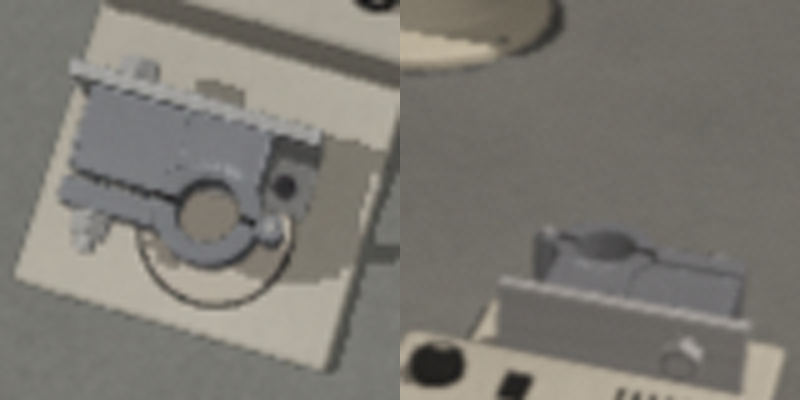

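The crops show the clamp ring empty at top-crop (208,212), and the arm stopped short. Joint 6 hit its range (yaw = q1 + 180 − q6), so I need the half-turn grasp; unwinding the wrist.

Request:
{"method": "arm_command", "body": {"series": [[0,0,0,-0.14],[0,0,0,-0.28],[0,0,0,-0.42],[0,0,0,-0.56],[0,0,0,-0.7]]}}

```text
time: 9.2
ee_pos: [0.5041, -0.034, 0.1226]
tcp_rot: [-176.8, -2.5, 33.9]
wrist_force: [-0.1, -0.3, -2.4]
opening: 0.0429
grasp_force: 41.6
```

```bash
python3 - <<'E'
from h import *
o=bot.get_obs();print(o["ee_pos"],o["tcp_rot"],o["q"])
E
```

```text
[ 0.50411149 -0.03404413  0.12258569] [-176.7683343    -2.5471824    33.91633163] [ -6.49911802  -1.90037142  -4.74803749  87.31119251   4.11092763
 139.50698341]
```

The limit also left a 4° tool tilt towards +y. Running the wrist to its opposite limit (−180) should tilt it back the other way, and q6 ≈ −149 then gives the yaw I want. Turning in place.

Request:
{"method": "arm_command", "body": {"series": [[0,0,0,-0.145],[0,0,0,-0.29],[0,0,0,-0.435],[0,0,0,-0.58],[0,0,0,-0.725]]}}

```text
time: 9.7
ee_pos: [0.5041, -0.034, 0.1226]
tcp_rot: [-179.3, -4.1, 75.5]
wrist_force: [0.1, -0.7, -1.9]
opening: 0.0429
grasp_force: 41.7
```

Request:
{"method": "arm_command", "body": {"series": [[0,0,0,-0.145],[0,0,0,-0.29],[0,0,0,-0.435],[0,0,0,-0.58],[0,0,0,-0.725]]}}

```text
time: 10.2
ee_pos: [0.5041, -0.034, 0.1226]
tcp_rot: [177.9, -3.5, 117.1]
wrist_force: [-0.1, -0.9, -1.6]
opening: 0.0427
grasp_force: 41.7
```

Request:
{"method": "arm_command", "body": {"series": [[0,0,0,-0.145],[0,0,0,-0.29],[0,0,0,-0.435],[0,0,0,-0.58],[0,0,0,-0.725]]}}

```text
time: 10.7
ee_pos: [0.5041, -0.034, 0.1226]
tcp_rot: [176.1, -1.2, 158.7]
wrist_force: [0.2, -0.1, -1.7]
opening: 0.0427
grasp_force: 41.7
```

Request:
{"method": "arm_command", "body": {"series": [[0,0,0,-0.145],[0,0,0,-0.29],[0,0,0,-0.435],[0,0,0,-0.58],[0,0,0,-0.725]]}}

```text
time: 11.2
ee_pos: [0.5041, -0.034, 0.1226]
tcp_rot: [176.3, 1.7, -159.9]
wrist_force: [-0.1, -0.0, -0.8]
opening: 0.0427
grasp_force: 41.6
```

Request:
{"method": "arm_command", "body": {"series": [[0,0,0,-0.145],[0,0,0,-0.29],[0,0,0,-0.435],[0,0,0,-0.58],[0,0,0,-0.725]]}}

```text
time: 11.7
ee_pos: [0.5041, -0.034, 0.1226]
tcp_rot: [178.3, 3.8, -118.4]
wrist_force: [0.1, -0.1, -1.8]
opening: 0.0428
grasp_force: 41.6
```

Request:
{"method": "arm_command", "body": {"series": [[0,0,0,-0.145],[0,0,0,-0.29],[0,0,0,-0.435],[0,0,0,-0.58],[0,0,0,-0.725]]}}

```text
time: 12.2
ee_pos: [0.5041, -0.034, 0.1226]
tcp_rot: [-178.8, 3.9, -76.7]
wrist_force: [0.1, -0.2, -1.2]
opening: 0.0426
grasp_force: 41.6
```

Request:
{"method": "arm_command", "body": {"series": [[0,0,0,-0.145],[0,0,0,-0.29],[0,0,0,-0.435],[0,0,0,-0.58],[0,0,0,-0.725]]}}

```text
time: 12.7
ee_pos: [0.5041, -0.034, 0.1226]
tcp_rot: [-176.5, 2.1, -35.2]
wrist_force: [-0.1, 0.2, -1.5]
opening: 0.0427
grasp_force: 41.6
```

```bash
python3 - <<'E'
from h import *
o=bot.get_obs();print(o["ee_pos"],o["tcp_rot"],o["q"])
E
```

```text
[ 0.504116   -0.03401525  0.12256534] [-176.46822127    2.11597918  -35.15676521] [  -6.49733946   -1.89841511   -4.74848683   87.31035983    4.11332738
 -151.28109173]
```

Request:
{"method": "arm_command", "body": {"series": [[0,0,0,-0.14],[0,0,0,-0.28],[0,0,0,-0.42],[0,0,0,-0.55],[0,0,0,-0.55]]}}

```text
time: 13.2
ee_pos: [0.5052, -0.0223, 0.1226]
tcp_rot: [-176.4, -0.0, -5.0]
wrist_force: [1.1, -0.5, -0.9]
opening: 0.0428
grasp_force: 41.7
```

```bash
python3 - <<'E'
from h import *
o=bot.get_obs();print(o["ee_pos"],o["tcp_rot"],o["q"])
E
```

```text
[ 0.50516161 -0.02228711  0.12258444] [-1.76368649e+02 -1.54245905e-02 -4.99251952e+00] [  -4.85275875   -2.03403018   -4.85774952   87.15198634    3.63130247
 -179.85995807]
```

Request:
{"method": "arm_command", "body": {"series": [[0,0.03,0,0],[0,0.06,0,0],[0,0.09,0,0],[0,0.12,0,0],[0,0.15,0,0]]}}

```text
time: 13.7
ee_pos: [0.5065, -0.0717, 0.1143]
tcp_rot: [-178.5, 0.1, -9.1]
wrist_force: [0.3, -0.5, -1.2]
opening: 0.043
grasp_force: 41.7
```

```bash
python3 - <<'E'
from h import *
o=bot.get_obs();print(o["ee_pos"],o["tcp_rot"],o["q"])
E
```

```text
[ 0.50653339 -0.07170713  0.1142704 ] [-1.78476305e+02  5.24961418e-02 -9.07030802e+00] [  -9.0227597    -1.10730162   -4.80854984   86.34998313    1.52373765
 -179.95243487]
```

Request:
{"method": "arm_command", "body": {"series": [[0,0.03,0,0],[0,0.06,0,0],[0,0.09,0,0],[0,0.1,0,0],[0,0.1,0,0]]}}

```text
time: 14.2
ee_pos: [0.5025, -0.1199, 0.1117]
tcp_rot: [179.4, 0.1, -13.1]
wrist_force: [-0.9, 0.0, -1.2]
opening: 0.0429
grasp_force: 41.7
```

```bash
python3 - <<'E'
from h import *
o=bot.get_obs();print(o["ee_pos"],o["tcp_rot"],o["q"])
E
```

```text
[ 0.50246977 -0.11990013  0.11170096] [ 1.79421725e+02  1.23686967e-01 -1.31143929e+01] [ -13.05830458   -0.33714328   -4.3186093    86.14278699   -0.57815343
 -179.94390898]
```

Request:
{"method": "arm_command", "body": {"series": [[-0.004,-0.03,0,0.01],[-0.009,-0.07,0,0.024],[-0.0145,-0.11,0,0.024],[-0.02,-0.15,0,0.024],[-0.025,-0.19,0,0.024]]}}

```text
time: 14.7
ee_pos: [0.521, 0.0732, 0.1101]
tcp_rot: [179.4, 0.1, -14.4]
wrist_force: [1.3, -1.1, -1.0]
opening: 0.0425
grasp_force: 41.7
```

```bash
python3 - <<'E'
from h import *
o=bot.get_obs();print(o["ee_pos"],o["tcp_rot"],o["q"])
E
```

```text
[0.52099825 0.07322033 0.11013434] [ 1.79441193e+02  8.06177844e-02 -1.44210796e+01] [   8.29821456    1.14995281   -2.99558931   86.14464541   -0.48431084
 -157.27987255]
```

Request:
{"method": "arm_command", "body": {"series": [[-0.005,-0.03,-0.002,0],[-0.008,-0.05,-0.002,0],[-0.0105,-0.065,-0.002,0],[-0.0105,-0.069,-0.002,0],[-0.0105,-0.069,-0.002,0]]}}

```text
time: 15.2
ee_pos: [0.5281, 0.1409, 0.1111]
tcp_rot: [179.4, 0.1, -14.4]
wrist_force: [0.5, 0.1, -1.2]
opening: 0.0428
grasp_force: 41.7
```

```bash
python3 - <<'E'
from h import *
np.set_printoptions(precision=4,suppress=True)
o=bot.get_obs();p=o["ee_pos"];print(p,o["tcp_rot"])
s=cam("scene");t=cam("top")
for n,c in(("top",t),("scene",s)):
    for k in("camera","clamp_seat"):print(n,k,[(np.array(m["location"]),round(m["confidence"],2)) for m in bot.mark_of(n,k)[:2]])
    print(n,"shoulder",proj(c,(p[0],p[1],p[2]+.03)),"seat",proj(c,(.528,.142,.095)))
W=lambda c,x,y,w,h:cv2.resize(c["color"][y:y+h,x:x+w],(400,400),interpolation=2)
cv2.imwrite("pics/g4.png",np.hstack([W(t,215,175,80,80),W(s,260,150,90,90)]))
E
```

```text
[0.5281 0.1409 0.1111] [179.4092   0.1125 -14.3977]
top camera [(array([385.4, 248.2]), 0.66), (array([381.1, 195.6]), 0.62)]
top clamp_seat []
top shoulder [257.6614 218.0794] seat [258.3424 220.6277]
scene camera [(array([148. , 242.5]), 0.79), (array([304.5, 183.7]), 0.76)]
scene clamp_seat [(array([305.7, 204.3]), 0.85)]
scene shoulder [305.6143 184.5842] seat [304.9244 202.945 ]
```

View pics/g4.png

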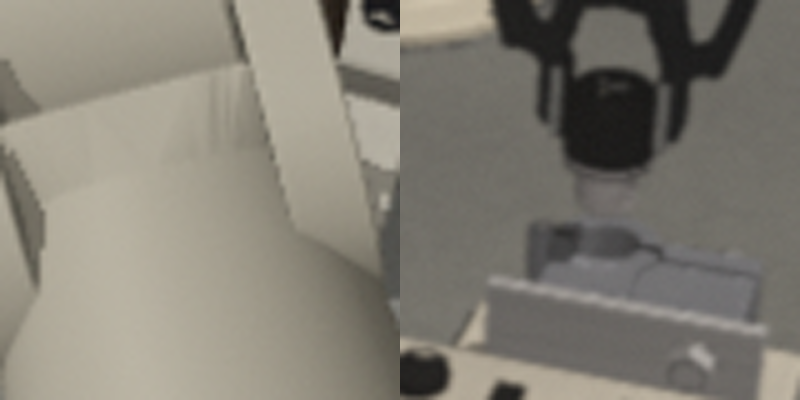

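The scene crop shows the upright camera with its spigot end at (606,208) above the ring hole at (608,243), about 2 mm short in y. I'll correct and lower.

Request:
{"method": "arm_command", "body": {"series": [[-0.001,-0.0025,0,0],[-0.001,-0.0025,0.006,0],[-0.001,-0.0025,0.012,0],[-0.001,-0.0025,0.018,0],[-0.001,-0.0025,0.022,0]]}}

```text
time: 16.0
ee_pos: [0.5273, 0.1433, 0.0882]
tcp_rot: [179.4, 0.2, -14.4]
wrist_force: [-0.8, 0.5, -0.9]
opening: 0.0427
grasp_force: 41.7
```

Request:
{"method": "arm_command", "body": {"series": [[0,0,0.001,0],[0,0,0.002,0],[0,0,0.003,0],[0,0,0.003,0],[0,0,0.003,0]]}}

```text
time: 16.5
ee_pos: [0.5277, 0.1434, 0.0864]
tcp_rot: [179.4, 0.1, -14.4]
wrist_force: [0.0, 0.8, -2.4]
opening: 0.0431
grasp_force: 41.7
```

Request:
{"method": "arm_command", "body": {"series": [[0,0,0.002,0],[0,0,0.004,0],[0,0,0.006,0],[0,0,0.007,0],[0,0,0.007,0]]}}

```text
time: 17.0
ee_pos: [0.5275, 0.1432, 0.079]
tcp_rot: [179.4, 0.1, -14.4]
wrist_force: [0.0, -0.7, -1.0]
opening: 0.0427
grasp_force: 41.7
```

Entered without contact; continuing down.

Request:
{"method": "arm_command", "body": {"series": [[0,0,0.002,0],[0,0,0.005,0],[0,0,0.008,0],[0,0,0.01,0],[0,0,0.01,0]]}}

```text
time: 17.5
ee_pos: [0.5274, 0.1431, 0.0688]
tcp_rot: [179.4, 0.1, -14.4]
wrist_force: [0.5, -1.3, -1.7]
opening: 0.043
grasp_force: 41.7
```

```bash
python3 - <<'E'
from h import *
np.set_printoptions(precision=4,suppress=True)
o=bot.get_obs();p=o["ee_pos"];print(p,o["wrist_force"],o["torque"])
s=cam("scene")
W=lambda c,x,y,w,h:cv2.resize(c["color"][y:y+h,x:x+w],(480,480),interpolation=2)
cv2.imwrite("pics/g5.png",W(s,265,160,80,80))
E
```

```text
[0.5274 0.1431 0.0688] [ 0.5422 -1.3103 -1.697 ] [-0.0353 -0.0179  0.0395]
```

View pics/g5.png

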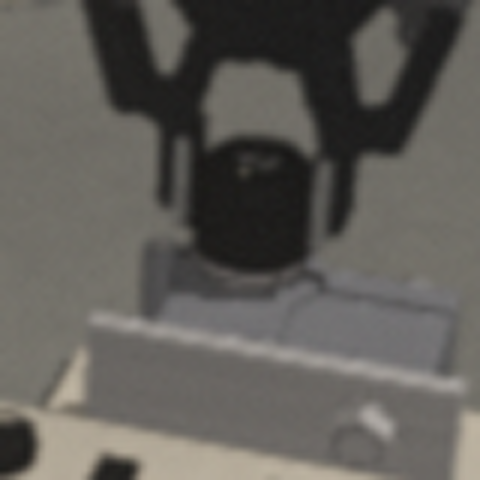

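The spigot is in the ring, with the shoulder a few mm above the clamp at (250,270). Lowering to contact. That was my tenth picture, so from here I go by numbers only.

Request:
{"method": "arm_command", "body": {"series": [[0,0,0.001,0],[0,0,0.002,0],[0,0,0.003,0],[0,0,0.0035,0],[0,0,0.0035,0]]}}

```text
time: 18.05
ee_pos: [0.5275, 0.1431, 0.0656]
tcp_rot: [179.4, 0.1, -14.4]
wrist_force: [-1.2, 0.1, -1.0]
opening: 0.0426
grasp_force: 41.7
```

Request:
{"method": "arm_command", "body": {"series": [[0,0,0.0004,0],[0,0,0.0008,0],[0,0,0.001,0],[0,0,0.001,0],[0,0,0.001,0]]}}

```text
time: 18.55
ee_pos: [0.5276, 0.1431, 0.0651]
tcp_rot: [179.4, 0.1, -14.4]
wrist_force: [-2.3, -0.8, 3.8]
opening: 0.0427
grasp_force: 42.2
```

The shoulder is resting on the clamp, at the predicted height. Releasing.

Request:
{"method": "arm_command", "body": {"series": [[0,0,0,0],[0,0,0,0],[0,0,0,0],[0,0,0,0],[0,0,0,0]], "hand": 0.07}}

```text
time: 19.05
ee_pos: [0.5275, 0.1431, 0.0647]
tcp_rot: [179.4, 0.1, -14.4]
wrist_force: [-0.2, -0.3, -0.5]
opening: 0.07
grasp_force: 0.0
```

Request:
{"method": "arm_command", "body": {"series": [[0,0,-0.01,0],[0,0,-0.03,0],[0,0,-0.05,0],[0,0,-0.07,0],[0,0,-0.085,0]]}}

```text
time: 19.55
ee_pos: [0.5283, 0.144, 0.152]
tcp_rot: [179.5, 0.0, -14.4]
wrist_force: [-0.1, -0.7, 0.6]
opening: 0.0699
grasp_force: 0.0
```

```bash
python3 - <<'E'
from h import *
np.set_printoptions(precision=4,suppress=True)
o=bot.get_obs();print(o["ee_pos"],o["tcp_rot"],o["wrist_force"])
s=cam("scene");t=cam("top")
for n,c in(("top",t),("scene",s)):
    for k,z in(("camera",.095),("clamp_bolt",.073),("bolt_corner",.084)):print(n,k,[(np.array(m["location"]),round(m["confidence"],2),atz(c,m["location"],z)[:2]) for m in bot.mark_of(n,k)[:3]])
# body silhouette, scene
im=s["color"][170:225,270:345].max(2);k,l,st,ce=cv2.connectedComponentsWithStats((im<45).astype(np.uint8),connectivity=4)
print([ (st[i][:4]+[270,170,0,0],st[i][4]) for i in range(1,k) if st[i,4]>80])
a=np.linspace(0,6.28,40)
for x,y in((.5275,.1435),):
    h=np.array([proj(s,(x+.022*np.cos(q),y+.022*np.sin(q),z)) for z in(.095,.129) for q in a]);print(h.min(0),h.max(0))
# bolt head patch
print(s["color"][226:242,316:336].mean(2).astype(int))
E
```

```text
[0.5283 0.144  0.152 ] [179.4784   0.0145 -14.4299] [-0.0642 -0.6818  0.5932]
top camera [(array([384.2, 246.1]), 0.61, array([ 0.4637, -0.1759])), (array([382.1, 197.1]), 0.5, array([ 0.5895, -0.1761]))]
top clamp_bolt []
top bolt_corner []
scene camera [(array([150.5, 244.2]), 0.9, array([ 0.6935, -0.153 ])), (array([164.7, 210.9]), 0.84, array([ 0.5774, -0.1554])), (array([303.8, 202.6]), 0.77, array([0.5267, 0.1396]))]
scene clamp_bolt [(array([326. , 234.3]), 0.5, array([0.6132, 0.1841]))]
scene bolt_corner [(array([324.2, 227.7]), 0.57, array([0.6054, 0.18  ]))]
[(array([297, 185,  20,  21]), np.int32(331))]
[295.615  184.4552] [316.6852 208.1743]
[[104 102 103 104 102 101 103 101 109 106 106 107 105 102 103 103 104 103
  103 104]
 [102 103 104 104 102 101 102 104 108 118 129 129 117 104 101 103 104 103
  102 102]
 [102 102 102 103 103 106 109 112 117 140 154 148 131 110 103 104 103 103
  104 103]
 [102 101 101 102 105 111 115 113 122 147 165 163 150 128 112 106 103 104
  103 105]
 [101 103 101 103 106 109 109 107 110 129 152 164 165 155 133 110 105 103
  104 105]
 [104 101 102
[... 222 characters left out ...]
 102 102
  103 102]
 [104 105 105 103  95  96 103 104 103 105 104  98  95 107 108 105 103 104
  104 104]
 [104 104 105 102  94  95 103 104 103 104 103 100  96 101 105 104 104 104
  104 104]
 [113 109 106 103  99  98 100 100 101  99 102  95  96 103 104 104 104 103
  103 104]
 [147 138 127 120 117 112 107  97  94  96  98  97  99 103 105 103 104 103
  104 104]
 [167 165 159 159 158 147 138 126 120 115 112 108 104 104 104 103 103 103
  103 102]
 [173 172 172 172 172 169 164 160 161 157 148 139 129 122 118 113 111 106
  104 103]
 [172 170 168 170 173 173 172 173 172 173 169 166 163 161 156 147 138 129
  122 118]
 [167 153 144 160 172 171 166 170 172 175 173 174 174 174 171 168 164 162
  160 159]]
```

The camera is seated and free: its silhouette matches the seat, and the measured contact height agreed. In the robot frame the bolt is at about (0.6035, 0.1835, 0.073), so the finger line goes to (0.611, 0.182). Moving over the gap.

Request:
{"method": "arm_command", "body": {"series": [[0.02,-0.016,0,0],[0.045,-0.036,0,0],[0.065,-0.052,0,0],[0.071,-0.057,0,0],[0.071,-0.057,0,0]], "hand": 0.045}}

```text
time: 20.45
ee_pos: [0.6109, 0.1816, 0.1477]
tcp_rot: [179.4, 0.2, -14.4]
wrist_force: [-0.1, -0.7, -0.2]
opening: 0.0449
grasp_force: 0.0
```

Request:
{"method": "arm_command", "body": {"series": [[0,0,0.02,0],[0,0,0.04,0],[0,0,0.055,0],[0,0,0.065,0],[0,0,0.065,0]]}}

```text
time: 20.95
ee_pos: [0.6095, 0.1804, 0.0828]
tcp_rot: [179.4, 0.2, -14.4]
wrist_force: [-0.9, 0.1, 0.5]
opening: 0.0453
grasp_force: 0.0
```

```bash
python3 - <<'E'
from h import *
np.set_printoptions(precision=4,suppress=True)
o=bot.get_obs();p=o["ee_pos"];print(p,o["tcp_rot"],o["wrist_force"])
s=cam("scene")
for k in("camera","clamp_bolt","bolt_corner"):print(k,[(np.array(m["location"]),round(m["confidence"],2)) for m in bot.mark_of("scene",k)[:3]])
for sg in(1,-1):
  print("tip",proj(s,(p[0]-sg*.2487*.0225,p[1]-sg*.9686*.0225,p[2]+.037)))
g=s["color"][196:232,296:346].mean(2).astype(int)
for i,r in enumerate(g[::2]):print(196+2*i,' '.join(f"{v:3d}" for v in r[::2]))
E
```

```text
[0.6095 0.1804 0.0828] [179.3641   0.2021 -14.4308] [-0.879   0.1072  0.5059]
camera [(array([307.1, 202.8]), 0.78), (array([163.5, 212.1]), 0.78), (array([148.5, 244.1]), 0.77)]
clamp_bolt [(array([210.7, 206.4]), 0.71), (array([324.1, 235. ]), 0.57)]
bolt_corner [(array([321.6, 225.2]), 0.68)]
tip [314.9714 212.3877]
tip [337.1252 216.1004]
196  92  31  28  30  31  31  29  31  34  42  36  58 110 111 111 111 108 107 109 110 110 114  77  30  32
198  90  33  27  29  28  28  26  31  38  79  52  69 110 112 110 109 107 108 111 110 110 109  86  36  32
200  68  30  28  28  31  30  29  33  44  90  50  76 109 109 110 107 111 111 112 111 110 111  75  35  32
202  48  29  29  27  31  28  28  32  46  90  44  85 109 109 109 108 108 112 111 109 111 109  73  75  36
204  67  60  37  29  28  30  30  32  48  87  41  89 108 111 110 107 108 111 109 114 112 106  75  84  38
206  66  72  79  63  55  44  44  36  56  87  38  66 114 116 114 111 113 108 103 118 116 105  81  80  35
208  76  76  76  81  85  79  85  52  64  86  44  73  95 101 107 111 113 116 115 118 117  99  81  71  33
210 113 113 116 120 120 113
[... 416 characters left out ...]
 152 148 150 143 130 123 121 114 114 114 114 114 115 114 116  98  94 111 113
220 100 100 102 101 104 105 106 116 126 130 147 153 151 150 155 140 129 120 117 114 115  94  98 110 111
222 102 101 101 101 101 102 101 100 102 102 105 107 114 124 130 141 156 154 151 148 140 111 114 117 112
224 103 104 103 102 103 102 103 103 102 102 101 103 103 104 104 106 106 110 124 128 138 155 158 136 112
226 102 101 102 102 103 101 102 104 103 105 104 105 102 101 107 107 106 104 103 105 106 106 110 115 109
228 103 102 102 102 102 102 104 103 102 102 102 104 105 108  98 134 131 103 105 104 103 105 105 136 128
230 106 105 104 105 103 103 104 103 103 103 103 103  99  93  94 107 162 135 104 104 106 105 111 163 176
```

The fingertip pads show at columns 315.7 and 337.3, so their mid-line is within about 2 mm of the bolt axis. I'll trim the position slightly and descend in stages, watching the force.

Request:
{"method": "arm_command", "body": {"series": [[0.002,0.0005,0,0],[0.002,0.0005,0.01,0],[0.002,0.0005,0.02,0],[0.0022,0.0005,0.03,0],[0.0022,0.0005,0.035,0]]}}

```text
time: 21.65
ee_pos: [0.6117, 0.1793, 0.047]
tcp_rot: [179.4, 0.2, -14.4]
wrist_force: [0.6, -0.0, -0.3]
opening: 0.0453
grasp_force: 0.0
```

Request:
{"method": "arm_command", "body": {"series": [[0,0,0.006,0],[0,0,0.012,0],[0,0,0.018,0],[0,0,0.024,0],[0,0,0.027,0]]}}

```text
time: 22.15
ee_pos: [0.6121, 0.1792, 0.0213]
tcp_rot: [179.4, 0.1, -14.4]
wrist_force: [-0.5, -0.2, 0.1]
opening: 0.0451
grasp_force: 0.0
```

Request:
{"method": "arm_command", "body": {"series": [[0,0,0,0],[0,0,0,0],[0,0,0,0],[0,0,0,0],[0,0,0,0]]}}

```text
time: 22.65
ee_pos: [0.6124, 0.1793, 0.0223]
tcp_rot: [179.4, 0.1, -14.4]
wrist_force: [-0.3, 0.0, -0.9]
opening: 0.0449
grasp_force: 0.0
```

Request:
{"method": "arm_command", "body": {"series": [[-0.0015,0,0.001,0],[-0.0015,0,0.001,0],[-0.0015,0,0.001,0],[-0.0015,0,0.001,0],[-0.0015,0,0.001,0]], "hand": 0.026, "grip_force": 20}}

```text
time: 23.15
ee_pos: [0.6109, 0.1796, 0.0211]
tcp_rot: [179.4, 0.1, -14.4]
wrist_force: [0.5, 0.8, 0.2]
opening: 0.0259
grasp_force: 0.0
```

```bash
python3 - <<'E'
from h import *
np.set_printoptions(precision=4,suppress=True)
o=bot.get_obs();print(o["ee_pos"],o["wrist_force"],o["torque"],o["opening"],o["grasp_force"])
E
```

```text
[0.6109 0.1796 0.0211] [0.488  0.775  0.1951] [ 0.0372  0.0379 -0.0131] 0.02593915750590311 0.0
```

Request:
{"method": "arm_command", "body": {"series": [[0,0,0,0],[0,0,0,0],[0,0,0,0],[0,0,0,0],[0,0,0,0]], "hand": 0.01, "grip_force": 20}}

```text
time: 23.65
ee_pos: [0.6112, 0.1786, 0.0212]
tcp_rot: [179.4, 0.1, -14.5]
wrist_force: [0.2, -5.0, 1.5]
opening: 0.0197
grasp_force: 40.3
```

```bash
python3 - <<'E'
from h import *
np.set_printoptions(precision=4,suppress=True)
o=bot.get_obs();print(o["ee_pos"],o["wrist_force"],o["torque"],o["opening"],o["grasp_force"])
E
```

```text
[0.6112 0.1786 0.0212] [ 0.2324 -5.0325  1.5387] [-1.0506 -0.2097 -0.2755] 0.019671659162028274 40.27926416736591
```

The opening stopped at 19.7 mm, so the pads are square on two flats. Now gripping firmly.

Request:
{"method": "arm_command", "body": {"series": [[0,0.0005,0,0],[0,0.0005,0,0],[0,0.0005,0,0],[0,0.0005,0,0],[0,0.0005,0,0]], "grip_force": 100}}

```text
time: 24.15
ee_pos: [0.6112, 0.1787, 0.0215]
tcp_rot: [179.4, 0.0, -14.5]
wrist_force: [1.6, -5.0, 4.0]
opening: 0.0173
grasp_force: 112.8
```

```bash
python3 - <<'E'
from h import *
np.set_printoptions(precision=4,suppress=True)
o=bot.get_obs();print(o["ee_pos"],o["tcp_rot"],o["wrist_force"],o["torque"],o["opening"],o["grasp_force"])
for n in("scene","top"):
    c=cam(n);print([(np.array(m["location"]).round(1),round(m["confidence"],2),atz(c,m["location"],.095)[:2]) for m in bot.mark_of(n,"camera")[:3]])
    if n=="scene":
        im=c["color"][170:225,270:345].max(2);print("cam body row dark",[(170+i,int((r[25:48]<45).sum())) for i,r in enumerate(im)][12:42:2])
E
```

```text
[0.6112 0.1787 0.0215] [179.4062   0.0343 -14.4571] [ 1.5852 -5.0388  4.0404] [-1.0615 -0.3948 -0.3261] 0.017286951535089218 112.82111552551214
[(array([163.3, 214.4]), 0.81, array([ 0.5909, -0.155 ])), (array([149.9, 242.5]), 0.72, array([ 0.6883, -0.1556])), (array([303.1, 203.5]), 0.58, array([0.5306, 0.1379]))]
cam body row dark [(182, 6), (184, 7), (186, 15), (188, 13), (190, 17), (192, 20), (194, 13), (196, 13), (198, 16), (200, 18), (202, 18), (204, 20), (206, 14), (208, 10), (210, 10)]
[(array([380.3, 194.3]), 0.79, array([ 0.5969, -0.1717])), (array([384.8, 246.2]), 0.7, array([ 0.4634, -0.1774])), (array([348.8, 273.9]), 0.5, array([ 0.3947, -0.0846]))]
```

Request:
{"method": "arm_command", "body": {"series": [[0,0,0,0],[0,0,0,0],[0,0,0,0],[0,0,0,0],[0,0,0,0]]}}

```text
time: 24.85
ee_pos: [0.6112, 0.1787, 0.0215]
tcp_rot: [179.4, 0.0, -14.5]
wrist_force: [1.0, -5.3, 4.6]
opening: 0.0167
grasp_force: 112.8
```

Request:
{"method": "arm_command", "body": {"series": [[0,0,0,0],[0,0,0,0],[0,0,0,0],[0,0,0,0],[0,0,0,0]], "grip_force": 70}}

```text
time: 25.35
ee_pos: [0.6113, 0.1787, 0.0215]
tcp_rot: [179.4, 0.0, -14.5]
wrist_force: [2.3, -5.3, 4.5]
opening: 0.017
grasp_force: 112.8
```

Request:
{"method": "arm_command", "body": {"series": [[0,0,0,0],[0,0,0,0],[0,0,0,0],[0,0,0,0],[0,0,0,0]]}}

```text
time: 25.85
ee_pos: [0.6112, 0.1787, 0.0215]
tcp_rot: [179.4, 0.0, -14.5]
wrist_force: [1.6, -4.8, 4.5]
opening: 0.0175
grasp_force: 112.8
```

The grip is steady: the opening only varies by ±0.4 mm of noise and the force is constant. Handing in.

```bash
python3 -c "
from workcell import bot
print(bot.job_done())"
```

```text
the job is handed in; nothing more can be done
None
```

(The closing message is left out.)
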